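# Sweep the carrot slices off the board into the pan

## Task

Clear the cutting board: with the fingertips, sweep all four carrot slices across the board and over its edge into the silvery metal pan, not into the black scrap tray. Slide them only, do not pick any slice up, and leave the blue cup standing where it is on the board and the pepper mill and jar undisturbed.

Things in the scene. Friction and masses are not known exactly. Their poses are not given: they have to be found in the camera images.
- board: Green plastic cutting board, 360 (its x) x 260 (its y) x 18 mm, raised on a dark steel stand so that its flat top, which has no rim, is 60 mm above the counter. Origin on the counter under its centre; z up. Fixed; it and the two trays stand turned together by the same yaw. The trays lie along its two long edges (at its y = +130 and -130 mm).
- steel_pan: Bright silvery metal pan (pale, almost white in strong light), open on top, outside 340 (its x) x 180 (its y) x 40 mm high, walls and floor 4 mm. Origin under its centre, on the counter; axes parallel to the board's. Its centre is 210 mm from the board's centre, on the board's +y or -y side (differs from start to start); its near rim is tucked 10 mm under the board's edge, 20 mm below the board's top, so what slides over that edge falls into the pan. Fixed.
- black_tray: Black plastic tray for scraps, the same shape, size and height as the metal pan, along the opposite long edge of the board. Fixed. It must stay empty.
- slice0_center (a point): Orange carrot slice, a rigid disc 32 mm across and 16 mm thick, 10 to 20 g, lying flat on the board; point at its centre, half-way up (8 mm above the board's top at the start). It slides and does not roll when pushed low from the side.
- slice1_center (a point): Orange carrot slice, a rigid disc 32 mm across and 16 mm thick, 10 to 20 g, lying flat on the board; point at its centre, half-way up (8 mm above the board's top at the start). It slides and does not roll when pushed low from the side.
- slice2_center (a point): Orange carrot slice, a rigid disc 32 mm across and 16 mm thick, 10 to 20 g, lying flat on the board; point at its centre, half-way up (8 mm above the board's top at the start). It slides and does not roll when pushed low from the side.
- slice3_center (a point): Orange carrot slice, a rigid disc 32 mm across and 16 mm thick, 10 to 20 g, lying flat on the board; point at its centre, half-way up (8 mm above the board's top at the start). It slides and does not roll when pushed low from the side.
- ramekin: Small blue china cup, loose, 48 mm across the rim and 36 mm high, standing on the board in the middle of its length, with two slices at smaller and two at larger board x; origin at the centre of its underside. Must stay where it is.
- pepper_mill: Dark wooden pepper mill, loose, 54 mm across, 125 mm high, on the counter to the left or right, outside the trays; origin at the centre of its underside. Leave alone.
- oil_jar: Amber glass jar with white cap, loose, 60 mm across, 100 mm high, on the counter to the left or right, outside the trays; origin at the centre of its underside. Leave alone.

How it is judged:
By the outcome, as a careful person would: the job done as asked, in the order asked, and still so for the second after the job is handed in, with the robot touching nothing.
It also fails if it takes over 58 s, if anything falls off the work surface, if the arm or the gripper's body presses on something with over 40 N, if the wrist force passes 120 N, or if a joint passes its speed limit or range.

## Robot

A 6-joint arm with a two-finger parallel gripper is mounted at the origin on the work surface. World frame = base frame: x ahead of the robot, y to its left, z up, the work surface at z = 0. Lengths are in m, angles in degrees, forces in N, time in s.
With the tool pointing down it reaches from about 0.35 to 0.725 m from the base axis. Payload 4.3 kg.
Tool frame: the origin (TCP) lies on the centre line of the jaws, within the pads' length; the fingertips stand 22 mm ahead of it and the grasp point (between the pads) lies 3 mm ahead of it; z points along the fingers, x is the direction in which the jaws open and shut, and the axes are right-handed (so a half turn about z gives the same grasp; the last joint's range is limited). The gripper opens to 85 mm and grips with 20 to 120 N. Pads are 22 mm wide; open, the fingers measure 114 mm over their backs; the gripper's body (76 mm by 85 mm) begins 54 mm behind the grasp point. The pads swing forward as they close: fully open they stand 13 mm farther back than shut.
Start: joints at [-70.491, 21.618, 4.641, 73.018, 0, 83.68], TCP at [0.251, -0.518, 0.253] pointing down, gripper open.
Joint ranges: [-156.06, 156.06], [-48.1, 94.91], [-58.44, 69.94], [-101.28, 121.22], [-78.64, 73.56], [-180, 180]. Speed limits (degrees/s): [147.25, 147.25, 180, 180, 180, 180].

## Interface

Orientations are given as a 3x3 rotation matrix whose columns are the frame's x, y, z axes.
In Python, from plant import arm gives the robot as it stands. The module is installed in compiled form; this text tells all that it offers.
- The arm moves only by the shell command python3 -m handwheel 'ROWS' [FORCE]. ROWS is JSON, one flat list of numbers, 5 for each row, row after row: the gripper command: -1 is shut, 1 is fully open, values between are in proportion, then the shift along the tool's x, y, z normalised to -1 to 1, where 1 is 30 cm, then the turn about the tool's z normalised to -1 to 1, where 1 is 0.5 rad. A call has exactly 5 rows; each row is the pose to reach, as a shift and turn from the pose commanded when the call began, along the tool's axes at that moment; what a row does not reach only later rows make up. A row lasts 1/12 s, in which the tool goes at most 41.7 mm and 7.16 degrees, less where a joint would pass 70% of its speed; a pose out of reach is approached as far as the arm can. A call with a number of a shift or a turn outside -1 to 1 is refused whole. A call with a gripper value outside its range is refused whole. The fingers move at their own pace and stop on an object; FORCE is the grip in N (left out, the last holds). Time passes only in rows, so rows that repeat a pose let the fingers close, or fill a call up. It gives the time, the measured TCP pose, the force and the opening at its end, in the units of the state.
- arm.state(): the state, without advancing time (a new reading comes with each control period).
- arm.read_camera(name): name is "scene" or "top" or "wrist"; returns (picture, depth): 384x512x3 uint8, red, green, blue; 384x512 float32, m along the optical axis (not along the pixel's ray), 0 where there is no reading.
- arm.get_calibration(name): a dict with "vertical_fov" (degrees; the focal length in pixels is half the picture's height over the tangent of half this angle, whatever the lens; pixels are square), "cx", "cy" (the principal point, pixels), "R" (3x3) and "t" (3): a world point X has camera coordinates R X + t; the wrist camera has in their place "mount" (4x4, takes a point from camera to tool coordinates, whose origin is the TCP and whose axes are the tool frame's). Camera axes: x right, y down, z forward; pixel columns grow to the right and rows downward; lengths in m; the calibration is good to about 2 mm. A picture is of the moment at which its call begins: read the wrist's pose just before it. get_calibration takes no time and is no camera call.
- arm.finish_job(): hands the job in, once; it reports no verdict.
The state is a dict: "time_s": time; "joints": joint angles; "joint_velocities": joint speeds; "joint_efforts": joint torques, N m; "tool_pos": TCP position; "tool_rot": TCP orientation; "contact_force": force on the tool from outside, world axes, zero at the start; "moment": the same for the moment, N m; "grip_width": finger opening in m.
Only numpy, scipy, OpenCV 4.12 (cv2) and the standard library are available. Lean on these libraries where they do the work, as an engineer would, in place of code of your own. Each camera call takes 0.05 s, during which the arm holds its last target.

## Working session

There is one attempt and no reset: what is moved stays moved. The work goes in short steps, Python scripts to look and compute and a shell command to move; the robot and the scene stay as the last step left them, time stands still between calls to the robot, and variables do not carry over. Pictures are saved under pics/ and viewed, and the job is handed in when it is done.

```bash
mkdir -p pics; cat > look.py <<'E'
import sys,cv2,numpy as np
from plant import arm
tag=sys.argv[1]
for n in sys.argv[2:]:
    s=arm.state()
    p,d=arm.read_camera(n)
    cv2.imwrite(f'pics/{n}_{tag}.png',p[:,:,::-1]); np.savez(f'{n}_{tag}.npz',p=p,d=d,pos=s['tool_pos'],rot=s['tool_rot'])
    c=arm.get_calibration(n); print(n,c)
print(arm.state())
E
python3 look.py 0 scene top
```

```text
scene {'vertical_fov': 49.04150124759375, 'cx': 262.02027540396114, 'cy': 191.3246317782351, 'R': array([[-0.79137377,  0.61126117,  0.0093458 ],
       [ 0.4660331 ,  0.61310625, -0.63789801],
       [-0.39565225, -0.5004603 , -0.77006414]]), 't': array([ 0.45829155, -0.2127508 ,  1.62137297])}
top {'vertical_fov': 52.14841216912789, 'cx': 258.1392805301188, 'cy': 192.44647978666785, 'R': array([[ 0.01078376, -0.99967518, -0.02309222],
       [-0.99446778, -0.00830874, -0.10471294],
       [ 0.10448706,  0.02409367, -0.99423435]]), 't': array([0.01560511, 0.58225762, 1.0795915 ])}
{'time_s': 0.1, 'joints': array([-7.04913502e+01,  2.16586270e+01,  4.56902600e+00,  7.30190387e+01,
        1.88226786e-04,  8.36803870e+01]), 'joint_velocities': array([-0.00669089, -0.13995473,  0.16717608, -0.03391347, -0.065542  ,
       -0.04676762]), 'joint_efforts': array([ 1.16238913e-03, -4.64694071e+01,  2.70582658e+01,  1.19887968e-02,
       -9.14757311e-05,  4.32279705e-07]), 'tool_pos': array([ 0.25033045, -0.51701971,  0.2524346 ]), 'tool_rot': array([[ 4.35674558e-01, -9.00104040e-01, -6.30110899e-04],
       [-9.00102288e-01, -4.35674962e-01,  1.78836230e-03],
       [-1.88423567e-03, -2.11979692e-04, -9.99998202e-01]]), 'contact_force': array([-0.64368587,  0.58673815, -0.25918263]), 'moment': array([-0.00515326, -0.02207839,  0.03330431]), 'grip_width': 0.08576426482404188}
```

View pics/top_0.png

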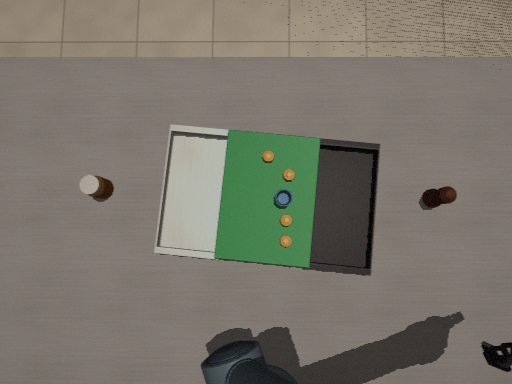

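View pics/scene_0.png

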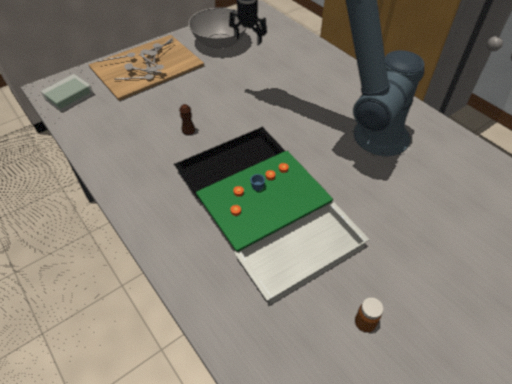

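The top view shows the silver pan on the left (+y, columns 157-228) and the black tray on the right. The slices are at about (268,156), (289,174), (286,220) and (286,241), and the cup is at (283,198). The jar is at far left (95,187) and the mill at far right (440,197).

```bash
cat > meas.py <<'E'
import sys,cv2,numpy as np
from plant import arm
def ray(c,uv,z,f):
    d=np.array([(uv[0]-c['cx'])/f,(uv[1]-c['cy'])/f,1.]);R=np.array(c['R']);t=np.array(c['t'])
    o=-R.T@t; w=R.T@d; return o+w*(z-o[2])/w[2]
def run(n,tag):
    q=np.load(f'{n}_{tag}.npz');p=q['p'];c=arm.get_calibration(n);f=192/np.tan(np.radians(c['vertical_fov']/2))
    h=cv2.cvtColor(p,cv2.COLOR_RGB2HSV)
    g=cv2.inRange(h,(45,120,50),(75,255,255)); cs,_=cv2.findContours(g,0,2); cs=max(cs,key=cv2.contourArea)
    hull=cv2.convexHull(cs); pts=np.array([ray(c,u[0]+0.0,.06,f)[:2] for u in hull],np.float32)
    r=cv2.minAreaRect(pts*1000); print(n,'board rect mm',r)
    o=cv2.inRange(h,(5,150,120),(18,255,255)); o[p[:,:,0]<150]=0
    cs,_=cv2.findContours(o,0,2)
    (bx,by),(w,hh),a=r
    th=np.radians(a if w>hh else a+90)
    ex=np.array([np.cos(th),np.sin(th)]); 
    if ex[0]<0: ex=-ex
    ey=np.array([-ex[1],ex[0]]); print('yaw',np.degrees(np.arctan2(ex[1],ex[0])))
    def rep(name,cc,z):
        m=cv2.moments(cc); 
        if m['m00']<15: return
        u=(m['m10']/m['m00'],m['m01']/m['m00']); P=ray(c,u,z,f)[:2]; rel=P-np.array([bx,by])/1000
        print(name,np.round(u,1),'A',m['m00'],'world',np.round(P*1000,1),'board',np.round([rel@ex*1000,rel@ey*1000],1))
    for cc in cs: rep('orange',cc,.070)
    b=cv2.inRange(h,(100,80,40),(125,255,255)); b=cv2.bitwise_and(b,cv2.drawContours(np.zeros_like(g),[hull],-1,255,-1))
    cs,_=cv2.findContours(b,0,2)
    for cc in cs: rep('blue',cc,.090)
if __name__=='__main__':
    for n in sys.argv[2:]: run(n,sys.argv[1])
E
python3 meas.py 0 top scene
```

```text
top board rect mm ((569.4214477539062, 27.892066955566406), (188.908203125, 357.33404541015625), 84.85285949707031)
yaw -5.147140502929694
orange [285.5 240.8] A 77.5 world [447.9 -54.9] board [-113.7  -93.3]
orange [285.7 220.1] A 77.0 world [503.4 -55.2] board [-58.3 -88.7]
orange [288.1 173.9] A 40.0 world [629.7 -61.2] board [ 68.1 -83.3]
orange [267.8 155.5] A 73.0 world [680.4  -5.4] board [113.5 -23.2]
blue [282.  197.6] A 148.5 world [562.4 -44. ] board [ -0.5 -72.3]
scene board rect mm ((572.3032836914062, -3.140869140625), (266.6354675292969, 359.4656677246094), 84.82494354248047)
yaw -5.175056457519542
orange [235.3 208.7] A 53.5 world [678.3  -7.9] board [106.    4.8]
orange [238.1 189.6] A 48.5 world [626.5 -65.2] board [ 59.6 -56.9]
orange [270.  173.6] A 43.0 world [501.9 -57.8] board [-65.2 -60.8]
orange [283.1 166.2] A 39.5 world [445.8 -57.2] board [-121.1  -65.2]
blue [257.3 181.7] A 115.0 world [567.6 -41. ] board [ -1.2 -38.2]
```

The short side in the top view came out at 189 mm instead of 260 mm, so I'll fix the mask, then check the positions across both views.

```bash
python3 - <<'E'
import numpy as np,cv2
q=np.load('top_0.npz');h=cv2.cvtColor(q['p'],cv2.COLOR_RGB2HSV)
for u in (222,240,270,300,312,316): print(u,h[210,u],q['p'][210,u])
E
sed -i 's/g=cv2.inRange(h,(45,120,50),(75,255,255));/g=cv2.inRange(h,(40,90,40),(85,255,255)); g=cv2.morphologyEx(g,cv2.MORPH_CLOSE,np.ones((5,5)));/' meas.py; python3 meas.py 0 top scene
```

```text
222 [ 65 126 128] [ 65 128  75]
240 [ 64 116 130] [ 71 130  79]
270 [ 64 117 133] [ 72 133  80]
300 [ 65 114 134] [ 74 134  83]
312 [ 64 108 139] [ 80 139  87]
316 [ 4 27 67] [67 61 60]
top board rect mm ((566.4788818359375, -6.551055908203125), (258.550048828125, 358.2864990234375), 84.80087280273438)
yaw -5.199127197265632
orange [285.5 240.8] A 77.5 world [447.9 -54.9] board [-113.8  -58.9]
orange [285.7 220.1] A 77.0 world [503.4 -55.2] board [-58.4 -54.2]
orange [288.1 173.9] A 40.0 world [629.7 -61.2] board [ 67.9 -48.7]
orange [267.8 155.5] A 73.0 world [680.4  -5.4] board [113.3  11.5]
blue [283.2 197.2] A 186.0 world [563.6 -47.3] board [  0.8 -40.8]
scene board rect mm ((572.2044677734375, -3.6467437744140625), (269.2919006347656, 360.94940185546875), 84.90057373046875)
yaw -5.0994262695312615
orange [235.3 208.7] A 53.5 world [678.3  -7.9] board [106.    5.2]
orange [238.1 189.6] A 48.5 world [626.5 -65.2] board [ 59.6 -56.5]
orange [270.  173.6] A 43.0 world [501.9 -57.8] board [-65.2 -60.2]
orange [283.1 166.2] A 39.5 world [445.8 -57.2] board [-121.1  -64.6]
blue [257.3 181.7] A 115.0 world [567.6 -41. ] board [ -1.2 -37.7]
```

Both views agree to a few mm. In the board frame (centre about (0.567,-0.006), yaw -5.2°), the slices are at (-115,-59), (-60,-55), (67,-50) and (112,10), the cup is at (0,-40), and the pan is on +y. I'll open the fingers about 18 mm so they cradle each slice, with the jaw axis along board x, and push along +y one slice at a time.

```bash
cat > go.py <<'E'
import sys,numpy as np
from plant import arm
C=np.array([.567,-.006]);a=np.radians(-5.2)
ex=np.array([np.cos(a),np.sin(a)]);ey=np.array([-ex[1],ex[0]])
s=arm.state();R=np.array(s['tool_rot']);p=np.array(s['tool_pos'])
rel=p[:2]-C;tz=np.degrees(np.arctan2(R[1,0],R[0,0]))
print('t',round(s['time_s'],2),'board xy mm',np.round([rel@ex*1e3,rel@ey*1e3],1),'z',round(p[2]*1e3,1),'yaw',round(tz,2),'F',np.round(s['contact_force'],1),'w',round(s['grip_width']*1e3,1),'j',np.round(s['joints'],0))
for i in range(1,len(sys.argv),3):
    bx,by,z=[float(v)/1e3 for v in sys.argv[i:i+3]]
    T=np.r_[C+bx*ex+by*ey,z]
    print(sys.argv[i:i+3],'shift norm',np.round(R.T@(T-p)/.3,3),'turn norm',round(np.radians(tz+5.2)/.5,3),'r',round(np.hypot(*T[:2]),3))
E
python3 go.py -115 -100 180 -115 -100 90
```

```text
t 0.1 board xy mm [-269.1 -537.6] z 252.4 yaw -64.17 F [-0.6  0.6 -0.3] w 85.8 j [-70.  22.   5.  73.   0.  84.]
['-115', '-100', '180'] shift norm [-0.985 -1.192  0.244] turn norm -2.059 r 0.454
['-115', '-100', '90'] shift norm [-0.984 -1.192  0.544] turn norm -2.059 r 0.454
```

```bash
python3 -m handwheel '[-0.58,-0.1,-0.1,0,-0.25,-0.58,-0.2,-0.2,0,-0.5,-0.58,-0.3,-0.35,0,-0.75,-0.58,-0.4,-0.48,0,-1,-0.58,-0.4,-0.48,0,-1]' 40; python3 go.py -115 -100 180
```

```text
time_s: 0.52
tool_pos: [0.3285, -0.3427, 0.2529]
tool_rot: [[0.818, -0.576, -0.0], [-0.576, -0.818, 0.003], [-0.002, -0.002, -1.0]]
contact_force: [-0.7, 0.8, -0.5]
grip_width: 0.0258
t 0.52 board xy mm [-207.  -356.9] z 252.9 yaw -35.15 F [-0.7  0.8 -0.5] w 25.8 j [-54.  10. -11.  69.   0.  71.]
['-115', '-100', '180'] shift norm [-0.162 -0.895  0.245] turn norm -1.046 r 0.454
```

```bash
python3 -c "
from plant import arm;print(arm.get_calibration('wrist'))"
```

```text
{'vertical_fov': 63.022921619072754, 'cx': 256.4667306722207, 'cy': 188.58606554459675, 'mount': array([[ 9.99999138e-01,  1.16430339e-03,  6.07172626e-04,
        -3.93708563e-04],
       [-1.29621249e-03,  9.49207291e-01,  3.14648755e-01,
        -8.10110625e-02],
       [-2.09986072e-04, -3.14649270e-01,  9.49207982e-01,
        -1.19848204e-01],
       [ 0.00000000e+00,  0.00000000e+00,  0.00000000e+00,
         1.00000000e+00]])}
```

```bash
python3 -m handwheel '[-0.58,-0.03,-0.13,0,-0.25,-0.58,-0.06,-0.26,0,-0.5,-0.58,-0.09,-0.39,0.02,-0.75,-0.58,-0.12,-0.52,0.05,-1,-0.58,-0.12,-0.6,0.08,-1]'; python3 go.py -115 -100 130 -115 -100 100
```

```text
time_s: 0.93
tool_pos: [0.403, -0.1757, 0.229]
tool_rot: [[0.994, -0.113, -0.0], [-0.113, -0.994, 0.002], [-0.0, -0.001, -1.0]]
contact_force: [-1.2, -0.7, -0.0]
grip_width: 0.0177
t 0.93 board xy mm [-148.  -183.9] z 229.0 yaw -6.5 F [-1.2 -0.7 -0. ] w 17.7 j [-32.   7. -19.  65.   0.  65.]
['-115', '-100', '130'] shift norm [ 0.104 -0.282  0.33 ] turn norm -0.046 r 0.454
['-115', '-100', '100'] shift norm [ 0.104 -0.281  0.43 ] turn norm -0.046 r 0.454
```

```bash
python3 -m handwheel '[-0.58,0.05,-0.1,0,-0.045,-0.58,0.105,-0.2,0.1,-0.045,-0.58,0.105,-0.28,0.2,-0.045,-0.58,0.105,-0.28,0.28,-0.045,-0.58,0.105,-0.28,0.36,-0.045]'; python3 look.py 1 wrist; python3 go.py -115 -100 110 -115 -100 90
```

```text
time_s: 1.35
tool_pos: [0.4439, -0.0979, 0.1196]
tool_rot: [[0.996, -0.094, -0.001], [-0.094, -0.996, 0.001], [-0.001, -0.0, -1.0]]
contact_force: [-0.1, -0.2, 0.5]
grip_width: 0.0177
wrist {'vertical_fov': 63.022921619072754, 'cx': 256.4667306722207, 'cy': 188.58606554459675, 'mount': array([[ 9.99999047e-01,  1.08530460e-03,  8.53332315e-04,
        -3.33487215e-04],
       [-1.29876869e-03,  9.49147838e-01,  3.14828041e-01,
        -8.12058393e-02],
       [-4.68254200e-04, -3.14828850e-01,  9.49148343e-01,
        -1.19845832e-01],
       [ 0.00000000e+00,  0.00000000e+00,  0.00000000e+00,
         1.00000000e+00]])}
{'time_s': 1.4, 'joints': array([-2.05182608e+01,  1.35006662e+01, -2.83058577e+01,  4.86588418e+01,
       -7.91625583e-03,  7.49478947e+01]), 'joint_velocities': array([-1.29268625, -1.7641131 ,  1.92458898,  8.57912799, -0.12543139,
        0.07146174]), 'joint_efforts': array([ 8.35295375e-01, -4.52823544e+01,  2.89452249e+01,  8.08219775e-02,
        1.83532055e-02,  6.24783483e-03]), 'tool_pos': array([ 0.4410698 , -0.09752434,  0.11552493]), 'tool_rot': array([[ 0.99542253, -0.09526476, -0.00765524],
       [-0.09524649, -0.99545001,  0.00271744],
       [-0.00787929, -0.00197586, -0.99996701]]), 'contact_force': array([-1.35877249, -0.64066734, -2.27955968]), 'moment': array([0.01515724, 0.07715583, 0.01678843]), 'grip_width': 0.01786547008338879}
t 1.4 board xy mm [-117.1 -102.6] z 115.5 yaw -5.47 F [-1.4 -0.6 -2.3] w 17.9 j [-21.  14. -28.  49.  -0.  75.]
['-115', '-100', '110'] shift norm [ 0.007 -0.009  0.018] turn norm -0.009 r 0.454
['-115', '-100', '90'] shift norm [ 0.008 -0.008  0.085] turn norm -0.009 r 0.454
```

View pics/wrist_1.png

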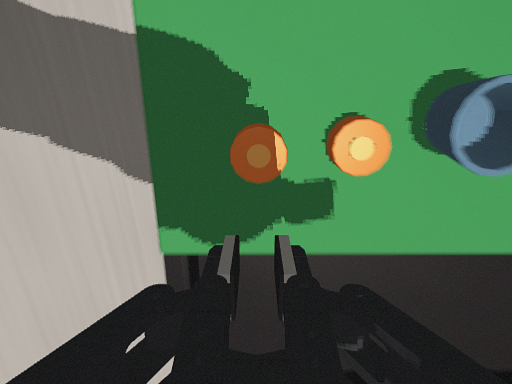

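The wrist picture shows the first slice at (258,154), centred between the fingertips (columns 225-290, tip row about 237). I'll check the tip length by projection before descending.

```bash
python3 - <<'E'
import numpy as np
from plant import arm
c=arm.get_calibration('wrist');M=np.linalg.inv(c['mount']);f=192/np.tan(np.radians(c['vertical_fov']/2))
for z in (9,15,18,22,26,30):
  for y in(-11,11):
    for x in (-9,-23):
        q=M@np.array([x/1e3,y/1e3,z/1e3,1]);print(z,y,x,np.round([c['cx']+f*q[0]/q[2],c['cy']+f*q[1]/q[2]],0),round(q[2],3))
d=np.load('wrist_1.npz')['d'];print(np.round(d[236:262:4,228:242:3],4));print(np.round(d[236:262:4,276:290:3],4))
# measure slice from wrist
E
```

```text
9 -11 -9 [237. 245.] 0.144
9 -11 -23 [207. 245.] 0.144
9 11 -9 [238. 286.] 0.151
9 11 -23 [209. 286.] 0.151
15 -11 -9 [238. 239.] 0.15
15 -11 -23 [209. 239.] 0.15
15 11 -9 [239. 278.] 0.157
15 11 -23 [211. 278.] 0.157
18 -11 -9 [238. 236.] 0.153
18 -11 -23 [210. 236.] 0.153
18 11 -9 [239. 275.] 0.16
18 11 -23 [212. 275.] 0.16
22 -11 -9 [239. 232.] 0.157
22 -11 -23 [211. 232.] 0.157
22 11 -9 [240. 271.] 0.164
22 11 -23 [213. 271.] 0.164
26 -11 -9 [239. 229.] 0.161
26 -11 -23 [212. 229.] 0.161
26 11 -9 [240. 266.] 0.167
26 11 -23 [214. 266.] 0.167
30 -11 -9 [240. 226.] 0.164
30 -11 -23 [213. 226.] 0.164
30 11 -9 [240. 262.] 0.171
30 11 -23 [215. 262.] 0.171
[[0.1523 0.152  0.1531 0.1525 0.1999]
 [0.1489 0.1481 0.1476 0.149  0.2025]
 [0.1444 0.1452 0.1453 0.1443 0.2028]
 [0.1413 0.1418 0.1409 0.1434 0.2024]
 [0.138  0.1375 0.1379 0.1437 0.2027]
 [0.1339 0.1349 0.1343 0.1432 0.2669]
 [0.1311 0.1318 0.1313 0.1442 0.2693]]
[[0.1524 0.1538 0.1529 0.152  0.1524]
 [0.1488 0.1493 0.1479 0.148  0.1495]
 [0.1448 0.1448 0.1432 0.145  0.1458]
 [0.1434 0.1416 0.1402 0.1417 0.1417]
 [0.1438 0.1365 0.1384 0.1386 0.1384]
 [0.1446 0.1355 0.1346 0.1351 0.134 ]
 [0.1444 0.132  0.1322 0.1319 0.1328]]
```

Depth puts the tips about 18.5 mm ahead of the TCP at this opening. So a TCP z of about 84 mm gives 5 mm of clearance above the board.

```bash
python3 -m handwheel '[-0.58,0.008,-0.008,0.03,-0.01,-0.58,0.008,-0.008,0.06,-0.01,-0.58,0.008,-0.008,0.08,-0.01,-0.58,0.008,-0.008,0.09,-0.01,-0.58,0.008,-0.008,0.09,-0.01]'; python3 go.py -115 -100 84 -115 -60 84
```

```text
time_s: 1.82
tool_pos: [0.4472, -0.098, 0.0944]
tool_rot: [[0.996, -0.093, 0.0], [-0.093, -0.996, -0.0], [0.0, 0.0, -1.0]]
contact_force: [-0.7, 0.7, 0.4]
grip_width: 0.0178
t 1.82 board xy mm [-110.9 -102.5] z 94.4 yaw -5.34 F [-0.7  0.7  0.4] w 17.8 j [-20.  15. -30.  45.  -0.  75.]
['-115', '-100', '84'] shift norm [-0.014 -0.008  0.035] turn norm -0.005 r 0.454
['-115', '-60', '84'] shift norm [-0.014 -0.142  0.034] turn norm -0.005 r 0.45
```

```bash
python3 -m handwheel '[-0.58,-0.013,0,0.012,0,-0.58,-0.013,0,0.024,0,-0.58,-0.013,0,0.035,0,-0.58,-0.013,0,0.035,0,-0.58,-0.013,0,0.035,0]'; python3 look.py 2 wrist|tail -0; python3 go.py -115 -50 84 -115 125 84
```

```text
time_s: 2.23
tool_pos: [0.443, -0.0973, 0.0837]
tool_rot: [[0.996, -0.092, -0.0], [-0.092, -0.996, 0.0], [-0.0, 0.0, -1.0]]
contact_force: [0.4, 0.1, -0.2]
grip_width: 0.0174
t 2.28 board xy mm [-115.  -102.2] z 83.8 yaw -5.3 F [-0.  -0.   0.2] w 17.6 j [-20.  15. -31.  43.  -0.  75.]
['-115', '-50', '84'] shift norm [-0.    -0.174 -0.001] turn norm -0.004 r 0.45
['-115', '125', '84'] shift norm [-0.001 -0.757 -0.001] turn norm -0.004 r 0.481Exception ignored on flushing sys.stdout:
BrokenPipeError: [Errno 32] Broken pipe
```

View pics/wrist_2.png

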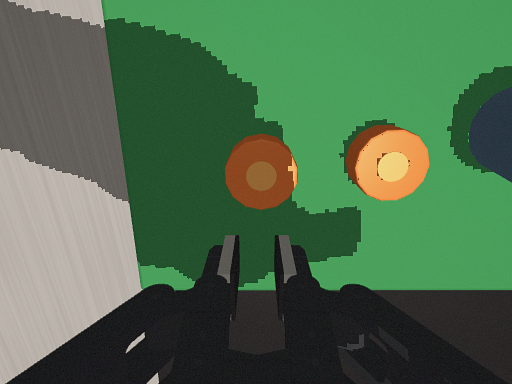

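The slice sits at (261,172), centred on the fingers, so I'll push.

```bash
python3 -m handwheel '[-0.58,0,-0.03,0,0,-0.58,0,-0.06,0,0,-0.58,0,-0.09,0,0,-0.58,0,-0.12,0,0,-0.58,0,-0.16,0,0]'; python3 go.py -115 125 84
```

```text
time_s: 2.7
tool_pos: [0.4478, -0.0485, 0.0839]
tool_rot: [[0.996, -0.092, 0.0], [-0.092, -0.996, -0.0], [0.0, 0.0, -1.0]]
contact_force: [-0.4, 0.5, -0.2]
grip_width: 0.0178
t 2.7 board xy mm [-114.9  -53.1] z 83.9 yaw -5.29 F [-0.4  0.5 -0.2] w 17.8 j [-14.  15. -32.  43.  -0.  81.]
['-115', '125', '84'] shift norm [-0.001 -0.594 -0.001] turn norm -0.003 r 0.481
```

```bash
python3 -m handwheel '[-0.58,0,-0.04,0,0,-0.58,0,-0.08,0,0,-0.58,0,-0.12,0,0,-0.58,0,-0.16,0,0,-0.58,0,-0.2,0,0]'; python3 look.py 3 wrist|cat >/dev/null; python3 go.py -115 125 84
```

```text
time_s: 3.12
tool_pos: [0.4532, 0.0118, 0.0839]
tool_rot: [[0.996, -0.091, 0.0], [-0.091, -0.996, -0.0], [0.0, 0.0, -1.0]]
contact_force: [0.2, -0.6, 0.4]
grip_width: 0.0176
t 3.17 board xy mm [-115.2    9. ] z 83.8 yaw -5.14 F [-0.2  1.  -0.7] w 18.0 j [ -6.  15. -31.  43.   0.  89.]
['-115', '125', '84'] shift norm [ 0.001 -0.387  0.   ] turn norm 0.002 r 0.481
```

View pics/wrist_3.png

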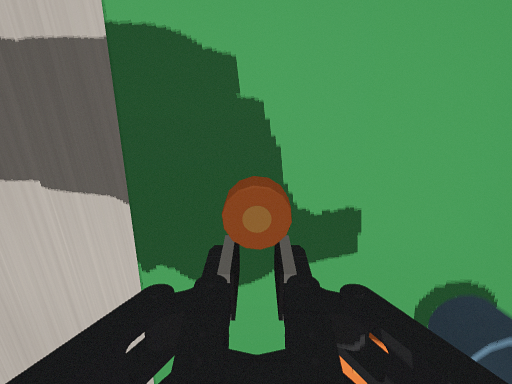

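The slice is cradled at (257,213) and centred, and slice 1 and the cup stay behind, untouched. I'll carry on over the edge.

```bash
python3 -m handwheel '[-0.58,0,-0.04,0,0,-0.58,0,-0.08,0,0,-0.58,0,-0.12,0,0,-0.58,0,-0.16,0,0,-0.58,0,-0.2,0,0]' && python3 -m handwheel '[-0.58,0,-0.04,0,0,-0.58,0,-0.08,0,0,-0.58,0,-0.12,0,0,-0.58,0,-0.16,0,0,-0.58,0,-0.2,0,0]'; python3 look.py 4 wrist|cat >/dev/null; python3 go.py -115 125 150
```

```text
time_s: 3.58
tool_pos: [0.4586, 0.0709, 0.0838]
tool_rot: [[0.996, -0.092, -0.0], [-0.092, -0.996, -0.0], [-0.0, 0.0, -1.0]]
contact_force: [0.1, 0.2, -0.5]
grip_width: 0.0183
time_s: 4.0
tool_pos: [0.4641, 0.1308, 0.0838]
tool_rot: [[0.996, -0.092, -0.0], [-0.092, -0.996, -0.0], [-0.0, 0.0, -1.0]]
contact_force: [0.1, -0.3, -0.6]
grip_width: 0.0177
t 4.05 board xy mm [-114.6  128.7] z 83.9 yaw -5.18 F [-0.3  1.8 -0.1] w 17.7 j [  8.  18. -27.  45.   0. 104.]
['-115', '125', '150'] shift norm [-0.001  0.012 -0.22 ] turn norm 0.001 r 0.481
```

View pics/wrist_4.png

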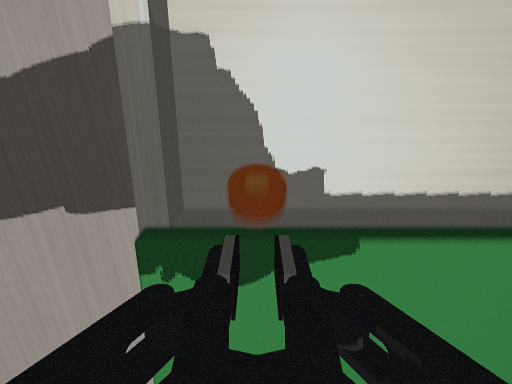

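The slice is dropping into the pan at (257,190). Next I'll refine slice 1 and the cup from the earlier wrist picture and lift.

```bash
cat > wm.py <<'E'
import sys,cv2,numpy as np
from plant import arm
C=np.array([.567,-.006]);a=np.radians(-5.2)
ex=np.array([np.cos(a),np.sin(a)]);ey=np.array([-ex[1],ex[0]])
q=np.load(f'wrist_{sys.argv[1]}.npz');R,p=q['rot'],q['pos']
c=arm.get_calibration('wrist');M=c['mount'];f=192/np.tan(np.radians(c['vertical_fov']/2))
def w(u,v,z):
    d=M[:3,:3]@np.array([(u-c['cx'])/f,(v-c['cy'])/f,1]);o=R@M[:3,3]+p;d=R@d
    P=o+d*(z-o[2])/d[2];r=P[:2]-C;return np.round([r@ex*1e3,r@ey*1e3],1)
for i in range(2,len(sys.argv),3):
    u,v,z=map(float,sys.argv[i:i+3]);print(u,v,w(u,v,z/1e3))
E
python3 wm.py 2 393 167 76 261 176 76; python3 wm.py 1 361 148 76 258 156 76 497 125 96
python3 -m handwheel '[-0.58,0,0,-0.08,0,-0.58,0,0,-0.16,0,-0.58,0,0.08,-0.24,0,-0.58,0,0.2,-0.24,0,-0.58,0,0.32,-0.24,0]'; python3 go.py -60 -98 155
```

```text
393.0 167.0 [-58.  -53.7]
261.0 176.0 [-113.4  -57.6]
361.0 148.0 [-59.3 -53.2]
258.0 156.0 [-113.5  -57.4]
497.0 125.0 [ -5.6 -38.9]
time_s: 4.47
tool_pos: [0.457, 0.0337, 0.1577]
tool_rot: [[0.996, -0.089, 0.005], [-0.089, -0.996, -0.001], [0.005, 0.0, -1.0]]
contact_force: [1.3, -0.6, -0.4]
grip_width: 0.018
t 4.47 board xy mm [-113.2   29.6] z 157.7 yaw -5.12 F [ 1.3 -0.6 -0.4] w 18.0 j [ -4.  11. -24.  54.  -0.  91.]
['-60', '-98', '155'] shift norm [0.177 0.425 0.01 ] turn norm 0.003 r 0.508
```

```bash
python3 -m handwheel '[-0.58,0.05,0.11,0,0,-0.58,0.1,0.22,0,0,-0.58,0.15,0.33,0,0,-0.58,0.178,0.42,0,0,-0.58,0.178,0.42,0.04,0]'; python3 go.py -59 -98 95
```

```text
time_s: 4.88
tool_pos: [0.5006, -0.1019, 0.1459]
tool_rot: [[0.995, -0.098, 0.006], [-0.098, -0.995, -0.005], [0.007, 0.004, -1.0]]
contact_force: [0.4, 0.4, 0.0]
grip_width: 0.0179
t 4.88 board xy mm [ -57.5 -101.5] z 145.9 yaw -5.61 F [0.4 0.4 0. ] w 17.9 j [-19.  17. -18.  54.  -0.  77.]
['-59', '-98', '95'] shift norm [-0.006 -0.012  0.17 ] turn norm -0.014 r 0.509
```

```bash
python3 -m handwheel '[-0.58,0,-0.005,0.06,0,-0.58,0,-0.005,0.12,0,-0.58,0,-0.005,0.16,0,-0.58,0,-0.005,0.16,0,-0.58,0,-0.005,0.16,0]'; python3 go.py -59 -98 84
```

```text
time_s: 5.3
tool_pos: [0.4963, -0.0945, 0.0953]
tool_rot: [[0.996, -0.092, -0.002], [-0.092, -0.996, 0.0], [-0.002, -0.0, -1.0]]
contact_force: [-0.6, 0.5, 0.2]
grip_width: 0.018
t 5.3 board xy mm [-62.3 -94.5] z 95.3 yaw -5.3 F [-0.6  0.5  0.2] w 18.0 j [-18.  20. -23.  48.  -0.  77.]
['-59', '-98', '84'] shift norm [0.011 0.012 0.038] turn norm -0.003 r 0.509
```

```bash
python3 -m handwheel '[-0.58,0.008,0.012,0.015,0,-0.58,0.008,0.012,0.03,0,-0.58,0.008,0.012,0.038,0,-0.58,0.008,0.012,0.038,0,-0.58,0.008,0.012,0.038,0]'; python3 look.py 5 wrist|cat >/dev/null; python3 go.py -59 -98 84 -59 128 84
```

```text
time_s: 5.72
tool_pos: [0.4991, -0.0985, 0.0845]
tool_rot: [[0.996, -0.092, 0.0], [-0.092, -0.996, -0.0], [0.0, 0.0, -1.0]]
contact_force: [0.4, -0.4, -0.7]
grip_width: 0.0179
t 5.77 board xy mm [-59.1 -98.3] z 84.6 yaw -5.3 F [-0.6  0.6 -0.3] w 17.9 j [-18.  21. -23.  46.  -0.  77.]
['-59', '-98', '84'] shift norm [ 0.    -0.001  0.002] turn norm -0.003 r 0.509
['-59', '128', '84'] shift norm [-0.001 -0.754  0.002] turn norm -0.003 r 0.535
```

View pics/wrist_5.png

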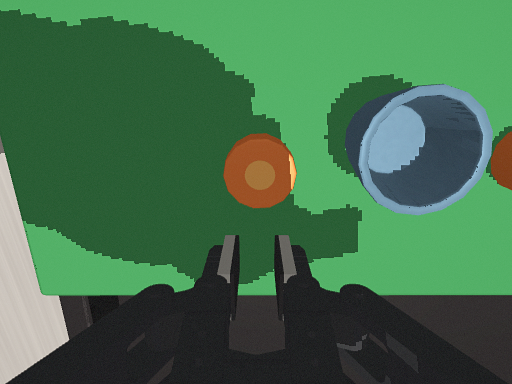

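Slice 1 is at (260,170), centred. The cup is close on the right, so I'll check the gripper's side profile against the cup's height using wrist depth before pushing past it.

```bash
python3 - <<'E'
import numpy as np
from plant import arm
c=arm.get_calibration('wrist');M=c['mount'];f=192/np.tan(np.radians(c['vertical_fov']/2))
q=np.load('wrist_5.npz');d=q['d'];v,u=np.mgrid[:384,:512]
P=np.stack([(u-c['cx'])/f*d,(v-c['cy'])/f*d,d],-1)@M[:3,:3].T+M[:3,3]
P*=1e3
m=(d>0.03)&(P[...,2]<21)&(P[...,1]>-30)
g=m&(v>235)
for z0 in range(-60,22,6):
    k=g&(P[...,2]>=z0)&(P[...,2]<z0+6)&(u>256)
    if k.any(): print(z0,'max x',P[k][:,0].max().round(1),'y',P[k][:,1].min().round(1),P[k][:,1].max().round(1),k.sum())
# cup
from cv2 import cvtColor,COLOR_RGB2HSV,inRange
h=cvtColor(q['p'],COLOR_RGB2HSV);b=(inRange(h,(95,40,60),(125,255,255))>0)&(d>0)&(v<225)&(u>340)
W=(P/1e3)@q['rot'].T+q['pos']
print('cup tool x min/max',P[b][:,0].min(),P[b][:,0].max(),'y',P[b][:,1].min(),P[b][:,1].max(),'worldz',W[b][:,2].min(),W[b][:,2].max())
t=b&(W[...,2]>.091);print('rim x',np.percentile(P[t][:,0],[1,99]),'y',np.percentile(P[t][:,1],[1,99]))
E
```

```text
-60 max x 60.1 y -18.6 -2.5 3178
-54 max x 57.1 y -18.7 4.8 2754
-48 max x 53.0 y -18.5 11.5 1851
-42 max x 49.4 y -16.9 12.5 1477
-36 max x 46.7 y -14.5 12.6 2771
-30 max x 42.9 y -14.8 11.2 1013
-24 max x 39.4 y -14.4 7.5 592
-18 max x 25.5 y -13.0 11.3 408
-12 max x 22.2 y -12.2 9.9 242
-6 max x 22.5 y -12.1 10.9 270
0 max x 22.4 y -12.1 10.7 235
6 max x 22.3 y -12.2 10.7 216
12 max x 21.9 y -12.0 5.4 154
18 max x 14.7 y -11.1 10.6 17
cup tool x min/max 35.489869349459354 83.73697899524673 y -81.5125057082412 -34.56985616296516 worldz 0.06026743623628329 0.09729482622315211
rim x [36.16413813 81.73425061] y [-80.87471503 -35.92934284]
```

Below the cup's rim the gripper reaches only 22.5 mm to the side and the cup begins at 35.5 mm. The wider knuckle passes at least 6 mm above the rim. The cup centre is at board (0,-40), so it's safe to push.

```bash
python3 -m handwheel '[-0.58,0,-0.03,0,0,-0.58,0,-0.06,0,0,-0.58,0,-0.09,0,0,-0.58,0,-0.12,0,0,-0.58,0,-0.16,0,0]' && python3 -m handwheel '[-0.58,0,-0.04,0,0,-0.58,0,-0.08,0,0,-0.58,0,-0.12,0,0,-0.58,0,-0.16,0,0,-0.58,0,-0.2,0,0]'; python3 look.py 6 wrist|cat >/dev/null; python3 go.py -59 128 84
```

```text
time_s: 6.18
tool_pos: [0.5037, -0.0498, 0.0845]
tool_rot: [[0.996, -0.092, 0.0], [-0.092, -0.996, -0.0], [0.0, 0.0, -1.0]]
contact_force: [-0.2, -0.3, 0.1]
grip_width: 0.0181
time_s: 6.6
tool_pos: [0.5092, 0.0103, 0.0844]
tool_rot: [[0.996, -0.092, 0.0], [-0.092, -0.996, -0.0], [0.0, 0.0, -1.0]]
contact_force: [0.0, -0.5, -0.6]
grip_width: 0.0179
t 6.65 board xy mm [-59.2  12.9] z 84.4 yaw -5.17 F [ 0.6  1.  -0.6] w 17.9 j [ -6.  21. -23.  46.   0.  89.]
['-59', '128', '84'] shift norm [ 0.001 -0.384  0.002] turn norm 0.001 r 0.535
```

View pics/wrist_6.png

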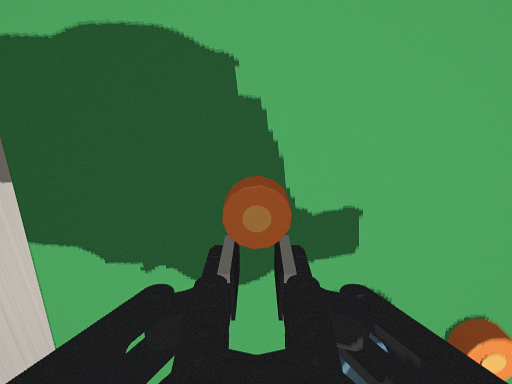

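Slice 1 is cradled at (257,213). On over the edge.

```bash
python3 -m handwheel '[-0.58,0,-0.04,0,0,-0.58,0,-0.08,0,0,-0.58,0,-0.12,0,0,-0.58,0,-0.16,0,0,-0.58,0,-0.2,0,0]' && python3 -m handwheel '[-0.58,0,-0.04,0,0,-0.58,0,-0.08,0,0,-0.58,0,-0.12,0,0,-0.58,0,-0.16,0,0,-0.58,0,-0.19,0,0]'; python3 look.py 7 wrist|cat >/dev/null; python3 go.py -59 128 84
```

```text
time_s: 7.07
tool_pos: [0.5147, 0.0699, 0.0843]
tool_rot: [[0.996, -0.092, -0.0], [-0.092, -0.996, -0.0], [-0.0, 0.0, -1.0]]
contact_force: [0.5, 0.4, 0.4]
grip_width: 0.0181
time_s: 7.48
tool_pos: [0.5201, 0.127, 0.0844]
tool_rot: [[0.996, -0.092, 0.0], [-0.092, -0.996, 0.0], [0.0, -0.0, -1.0]]
contact_force: [-0.1, 0.2, 0.2]
grip_width: 0.0181
t 7.53 board xy mm [-58.7 129.4] z 84.4 yaw -5.18 F [1.1 1.5 0.2] w 18.2 j [  7.  24. -19.  48.   0. 102.]
['-59', '128', '84'] shift norm [-0.001  0.005  0.001] turn norm 0.001 r 0.535
```

View pics/wrist_7.png

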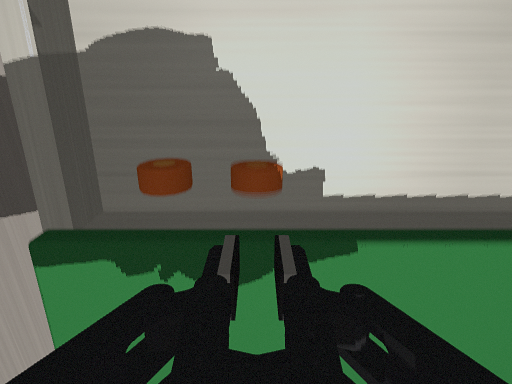

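```bash
python3 -m handwheel '[-0.58,0,0,-0.08,0,-0.58,0,0,-0.16,0,-0.58,0,0.08,-0.24,0,-0.58,0,0.2,-0.24,0,-0.58,0,0.32,-0.24,0]'; python3 go.py 66 -95 155
```

```text
time_s: 7.95
tool_pos: [0.5127, 0.0294, 0.1585]
tool_rot: [[0.996, -0.09, 0.005], [-0.09, -0.996, -0.001], [0.005, 0.0, -1.0]]
contact_force: [-0.4, -0.3, -0.3]
grip_width: 0.0179
t 7.95 board xy mm [-57.3  30.3] z 158.5 yaw -5.16 F [-0.4 -0.3 -0.3] w 17.9 j [ -4.  17. -16.  56.  -0.  91.]
['66', '-95', '155'] shift norm [0.411 0.418 0.014] turn norm 0.002 r 0.633
```

Slices 0 and 1 are in the pan at (165,175) and (257,175). Next is slice 2, passing over the cup with about 40 mm of clearance.

```bash
python3 -m handwheel '[-0.58,0.1,0.1,0,0,-0.58,0.2,0.2,0,0,-0.58,0.3,0.3,0,0,-0.58,0.38,0.38,0,0,-0.58,0.41,0.418,0,0]'; python3 look.py 8 wrist|cat >/dev/null; python3 go.py 66 -95 95
```

```text
time_s: 8.37
tool_pos: [0.6248, -0.1107, 0.1562]
tool_rot: [[0.995, -0.096, 0.003], [-0.096, -0.995, -0.002], [0.003, 0.002, -1.0]]
contact_force: [0.8, 0.2, -0.2]
grip_width: 0.0183
t 8.42 board xy mm [ 67.4 -99.9] z 156.0 yaw -5.58 F [ 2.3 -1.7  0.6] w 17.9 j [-16.  31.   4.  63.  -0.  80.]
['66', '-95', '95'] shift norm [-0.005 -0.017  0.203] turn norm -0.013 r 0.633
```

View pics/wrist_8.png

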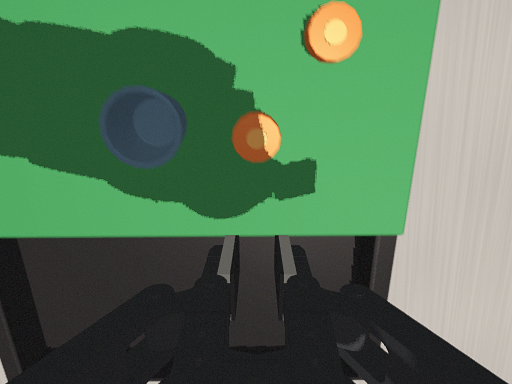

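```bash
python3 wm.py 8 257 139 76 336 33 76 143 126 96; python3 -m handwheel '[-0.58,-0.005,-0.008,0.07,-0.005,-0.58,-0.005,-0.008,0.14,-0.005,-0.58,-0.005,-0.008,0.19,-0.005,-0.58,-0.005,-0.008,0.19,-0.005,-0.58,-0.005,-0.008,0.19,-0.005]'; python3 go.py 67 -95 84
```

```text
257.0 139.0 [ 67.7 -50.9]
336.0 33.0 [113.6  10.2]
143.0 126.0 [  3.  -39.9]
time_s: 8.83
tool_pos: [0.6194, -0.1031, 0.0986]
tool_rot: [[0.996, -0.09, -0.003], [-0.09, -0.996, 0.001], [-0.003, -0.0, -1.0]]
contact_force: [0.3, -0.4, 0.3]
grip_width: 0.0178
t 8.83 board xy mm [ 61. -92.] z 98.6 yaw -5.14 F [ 0.3 -0.4  0.3] w 17.8 j [-15.  32.  -2.  56.  -0.  80.]
['67', '-95', '84'] shift norm [0.02  0.01  0.049] turn norm 0.002 r 0.634
```

```bash
python3 -m handwheel '[-0.58,0.018,0.01,0.015,0,-0.58,0.018,0.01,0.035,0,-0.58,0.018,0.01,0.048,0,-0.58,0.018,0.01,0.048,0,-0.58,0.018,0.01,0.048,0]'; python3 look.py 9 wrist|cat >/dev/null; python3 go.py 67 -95 84 67 128 84
```

```text
time_s: 9.25
tool_pos: [0.6256, -0.1072, 0.0849]
tool_rot: [[0.996, -0.09, -0.0], [-0.09, -0.996, 0.0], [-0.0, 0.0, -1.0]]
contact_force: [-0.3, 1.2, 0.2]
grip_width: 0.0184
t 9.3 board xy mm [ 67.7 -95.5] z 85.2 yaw -5.16 F [-0.6 -0.1 -0.2] w 18.0 j [-15.  34.  -2.  55.  -0.  80.]
['67', '-95', '84'] shift norm [-0.002 -0.002  0.004] turn norm 0.001 r 0.634
['67', '128', '84'] shift norm [-0.002 -0.745  0.004] turn norm 0.001 r 0.656
```

View pics/wrist_9.png

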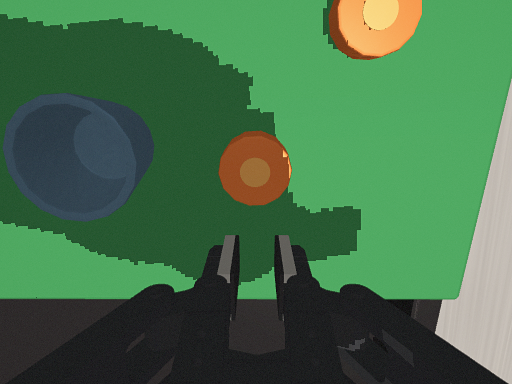

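Slice 2 is at (255,170), centred. Its lane is clear of the cup on the left and slice 3 at upper right (375,15).

```bash
python3 -m handwheel '[-0.58,-0.002,-0.03,0.003,0,-0.58,-0.002,-0.06,0.003,0,-0.58,-0.002,-0.09,0.003,0,-0.58,-0.002,-0.12,0.003,0,-0.58,-0.002,-0.16,0.003,0]' && python3 -m handwheel '[-0.58,0,-0.04,0,0,-0.58,0,-0.08,0,0,-0.58,0,-0.12,0,0,-0.58,0,-0.16,0,0,-0.58,0,-0.2,0,0]'; python3 look.py 10 wrist|cat >/dev/null; python3 go.py 67 128 84
```

```text
time_s: 9.72
tool_pos: [0.6296, -0.0584, 0.0842]
tool_rot: [[0.996, -0.09, 0.0], [-0.09, -0.996, -0.0], [0.0, 0.0, -1.0]]
contact_force: [0.7, 0.3, 0.4]
grip_width: 0.0177
time_s: 10.13
tool_pos: [0.635, 0.0017, 0.0841]
tool_rot: [[0.996, -0.09, 0.0], [-0.09, -0.996, -0.0], [0.0, 0.0, -1.0]]
contact_force: [0.1, -0.4, -0.4]
grip_width: 0.018
t 10.18 board xy mm [66.9 16.2] z 84.1 yaw -5.01 F [0.2 2.2 0.2] w 18.0 j [-5. 34. -2. 55.  0. 90.]
['67', '128', '84'] shift norm [ 0.002 -0.373  0.001] turn norm 0.007 r 0.656
```

View pics/wrist_10.png

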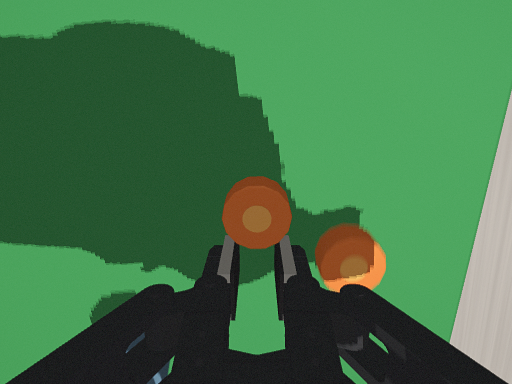

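Slice 2 is cradled at (257,213). Slice 3 at (350,258) lies beside the fingers with a gap. Continuing.

```bash
python3 -m handwheel '[-0.58,0,-0.04,0,0,-0.58,0,-0.08,0,0,-0.58,0,-0.12,0,0,-0.58,0,-0.16,0,0,-0.58,0,-0.19,0,0]' && python3 -m handwheel '[-0.58,0,-0.04,0,0,-0.58,0,-0.08,0,0,-0.58,0,-0.12,0,0,-0.58,0,-0.16,0,0,-0.58,0,-0.19,0,0]'; python3 look.py 11 wrist|cat >/dev/null; python3 go.py 67 128 84
```

```text
time_s: 10.6
tool_pos: [0.6401, 0.0587, 0.0841]
tool_rot: [[0.996, -0.089, 0.0], [-0.089, -0.996, 0.0], [0.0, -0.0, -1.0]]
contact_force: [0.2, 0.7, 0.2]
grip_width: 0.0179
time_s: 11.02
tool_pos: [0.6453, 0.1155, 0.0841]
tool_rot: [[0.996, -0.089, 0.0], [-0.089, -0.996, 0.0], [0.0, -0.0, -1.0]]
contact_force: [-0.4, 0.4, 0.1]
grip_width: 0.0178
t 11.07 board xy mm [ 66.8 129.5] z 84.1 yaw -5.03 F [0.4 1.  0. ] w 17.8 j [  5.  36.   2.  56.   0. 100.]
['67', '128', '84'] shift norm [0.001 0.005 0.   ] turn norm 0.006 r 0.656
```

View pics/wrist_11.png

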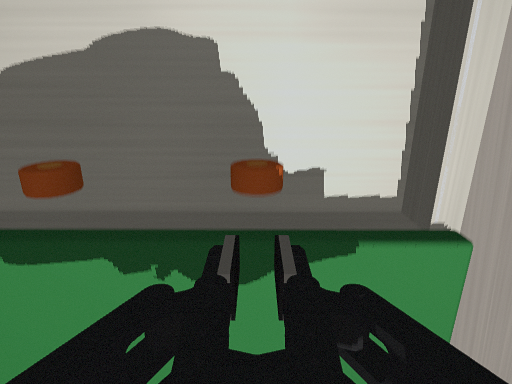

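```bash
python3 -m handwheel '[-0.58,0,0,-0.08,0,-0.58,0,0,-0.16,0,-0.58,0,0.08,-0.2,0,-0.58,0,0.2,-0.2,0,-0.58,0.04,0.32,-0.2,0]'; python3 go.py 113 -38 140
```

```text
time_s: 11.48
tool_pos: [0.6479, 0.0175, 0.1457]
tool_rot: [[0.996, -0.087, 0.001], [-0.087, -0.996, -0.0], [0.001, 0.0, -1.0]]
contact_force: [0.1, -0.9, 0.4]
grip_width: 0.0184
t 11.48 board xy mm [78.4 30.7] z 145.7 yaw -4.98 F [ 0.1 -0.9  0.4] w 18.4 j [-4. 33.  6. 63. -0. 91.]
['113', '-38', '140'] shift norm [0.114 0.23  0.019] turn norm 0.008 r 0.678
```

Slice 2 is now in the pan at (257,177), with slice 1 on its left. Last is slice 3 at board (113.5,10). I'll come down behind it at y of about -36.

```bash
python3 -m handwheel '[-0.58,0.05,0.08,0,0,-0.58,0.1,0.16,0,0,-0.58,0.116,0.23,0,0,-0.58,0.116,0.23,0.04,0,-0.58,0.116,0.23,0.1,0]'; python3 look.py 12 wrist|cat >/dev/null; python3 go.py 113 -36 84
```

```text
time_s: 11.9
tool_pos: [0.6791, -0.0571, 0.116]
tool_rot: [[0.996, -0.093, 0.005], [-0.093, -0.996, -0.001], [0.005, 0.001, -1.0]]
contact_force: [-0.0, 0.2, -0.8]
grip_width: 0.0179
t 11.95 board xy mm [113.  -39.7] z 110.4 yaw -5.27 F [-0.6  0.7 -3.1] w 18.1 j [-10.  38.   9.  62.  -0.  85.]
['113', '-36', '84'] shift norm [ 0.    -0.012  0.088] turn norm -0.003 r 0.678
```

View pics/wrist_12.png

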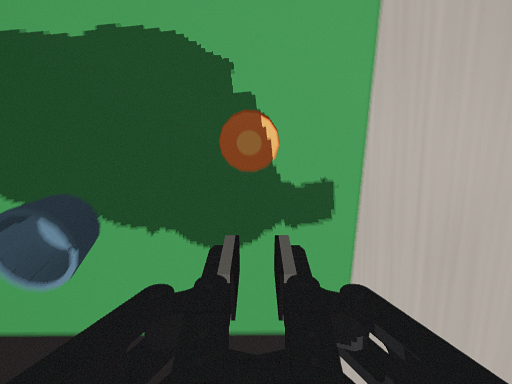

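```bash
python3 wm.py 12 249 143 76; python3 -m handwheel '[-0.58,0,-0.008,0.04,0,-0.58,0,-0.008,0.075,0,-0.58,0,-0.008,0.085,0,-0.58,0,-0.008,0.085,0,-0.58,0,-0.008,0.085,0]'; python3 look.py 13 wrist|cat >/dev/null; python3 go.py 113 -36 84 113 128 84
```

```text
249.0 143.0 [112.6  12.1]
time_s: 12.37
tool_pos: [0.6771, -0.0521, 0.0888]
tool_rot: [[0.996, -0.09, -0.0], [-0.09, -0.996, -0.0], [-0.0, 0.0, -1.0]]
contact_force: [0.5, 0.2, -0.3]
grip_width: 0.0177
t 12.42 board xy mm [114.2 -36. ] z 89.3 yaw -5.15 F [ 0.  -0.2  0.4] w 18.1 j [-10.  38.   8.  59.  -0.  85.]
['113', '-36', '84'] shift norm [-0.004 -0.     0.018] turn norm 0.002 r 0.678
['113', '128', '84'] shift norm [-0.004 -0.547  0.017] turn norm 0.002 r 0.7
```

View pics/wrist_13.png

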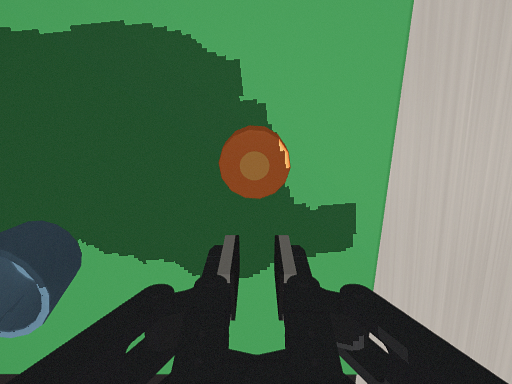

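The slice is at (255,163). I'll lower the last 5 mm, shift about 1 mm left and start the push.

```bash
python3 -m handwheel '[-0.58,-0.004,0,0.01,0,-0.58,-0.004,0,0.017,0,-0.58,-0.004,-0.03,0.017,0,-0.58,-0.004,-0.06,0.017,0,-0.58,-0.004,-0.09,0.017,0]' && python3 -m handwheel '[-0.58,0,-0.035,0,0,-0.58,0,-0.07,0,0,-0.58,0,-0.105,0,0,-0.58,0,-0.14,0,0,-0.58,0,-0.17,0,0]'; python3 look.py 14 wrist|cat >/dev/null; python3 go.py 113 128 84
```

```text
time_s: 12.83
tool_pos: [0.6784, -0.0242, 0.0836]
tool_rot: [[0.996, -0.09, 0.0], [-0.09, -0.996, 0.0], [0.0, -0.0, -1.0]]
contact_force: [1.2, -0.2, -0.0]
grip_width: 0.0181
time_s: 13.25
tool_pos: [0.6831, 0.0271, 0.0835]
tool_rot: [[0.996, -0.089, 0.0], [-0.089, -0.996, 0.0], [0.0, -0.0, -1.0]]
contact_force: [0.7, -1.2, 0.4]
grip_width: 0.0182
t 13.3 board xy mm [112.5  45.1] z 83.5 yaw -5.02 F [ 0.3  2.1 -0.2] w 18.1 j [-3. 39.  8. 59.  0. 92.]
['113', '128', '84'] shift norm [ 0.003 -0.276 -0.001] turn norm 0.006 r 0.7
```

View pics/wrist_14.png

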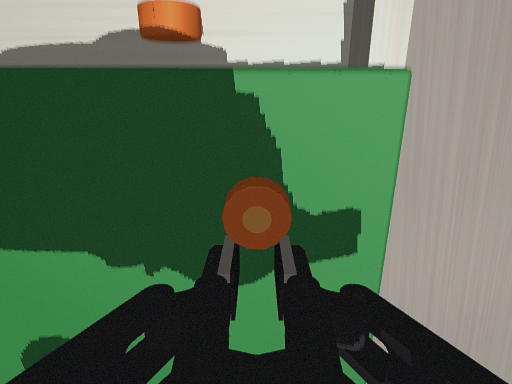

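```bash
python3 -m handwheel '[-0.58,0,-0.03,0,0,-0.58,0,-0.06,0,0,-0.58,0,-0.09,0,0,-0.58,0,-0.12,0,0,-0.58,0,-0.15,0,0]' && python3 -m handwheel '[-0.58,0,-0.03,0,0,-0.58,0,-0.06,0,0,-0.58,0,-0.09,0,0,-0.58,0,-0.12,0,0,-0.58,0,-0.14,0,0]'; python3 look.py 15 wrist|cat >/dev/null; python3 go.py 113 128 84
```

```text
time_s: 13.72
tool_pos: [0.6871, 0.0712, 0.0835]
tool_rot: [[0.996, -0.09, 0.0], [-0.09, -0.996, -0.0], [0.0, 0.0, -1.0]]
contact_force: [-0.6, -0.0, 0.8]
grip_width: 0.0179
time_s: 14.13
tool_pos: [0.6908, 0.1135, 0.0834]
tool_rot: [[0.996, -0.089, 0.0], [-0.089, -0.996, 0.0], [0.0, -0.0, -1.0]]
contact_force: [-0.4, -0.6, 0.7]
grip_width: 0.0179
t 14.18 board xy mm [112.4 131.2] z 83.4 yaw -5.06 F [ 0.3  1.  -0.8] w 18.0 j [ 4. 41. 12. 61.  0. 99.]
['113', '128', '84'] shift norm [ 0.002  0.011 -0.002] turn norm 0.005 r 0.7
```

View pics/wrist_15.png

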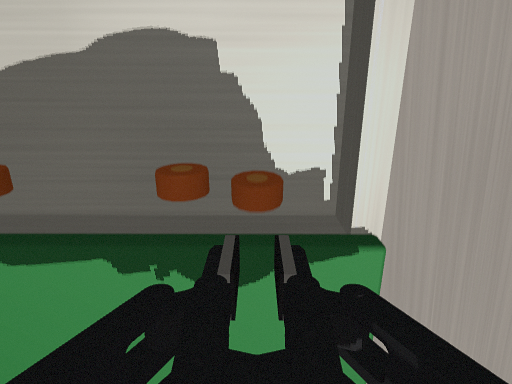

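Slice 3 is down in the pan at (257,190). I'll lift and back off sideways, high over the board, so the top camera sees everything.

```bash
python3 -m handwheel '[-0.58,0,0,-0.1,0,-0.58,0,0,-0.2,0,-0.58,0,0,-0.3,0,-0.58,0,0.1,-0.4,0,-0.58,0,0.2,-0.45,0]' && python3 -m handwheel '[-0.58,0,0.1,0,0,-0.58,0,0.2,0,0,-0.58,0,0.3,0,0,-0.58,-0.1,0.4,0,0,-0.58,-0.2,0.5,0,0]' && python3 -m handwheel '[-0.58,-0.1,0.1,0,0,-0.58,-0.2,0.2,0,0,-0.58,-0.3,0.3,0,0,-0.58,-0.4,0.4,0,0,-0.58,-0.4,0.4,0,0]'; python3 look.py 16 top scene|cat >/dev/null; python3 go.py; python3 meas.py 16 top scene
```

```text
time_s: 14.6
tool_pos: [0.6867, 0.0534, 0.2228]
tool_rot: [[0.996, -0.087, 0.006], [-0.087, -0.996, -0.0], [0.006, -0.0, -1.0]]
contact_force: [0.7, -0.9, 1.4]
grip_width: 0.0183
time_s: 15.02
tool_pos: [0.6132, -0.0924, 0.2174]
tool_rot: [[0.996, -0.09, 0.0], [-0.09, -0.996, -0.0], [0.0, 0.0, -1.0]]
contact_force: [-0.0, -0.6, 0.2]
grip_width: 0.0178
time_s: 15.43
tool_pos: [0.4779, -0.2026, 0.2185]
tool_rot: [[0.995, -0.096, -0.004], [-0.096, -0.995, -0.002], [-0.003, 0.002, -1.0]]
contact_force: [0.6, 1.1, -0.2]
grip_width: 0.0178
t 15.53 board xy mm [ -67.2 -201.3] z 218.8 yaw -5.36 F [-0.1  0.1  0. ] w 18.1 j [-30.  16.  -8.  66.   0.  66.]
top board rect mm ((566.5440673828125, -6.430328369140625), (258.259765625, 358.42388916015625), 84.78185272216797)
yaw -5.218147277832025
orange [209.1 232.9] A 32.0 world [466.7 151.9] board [-113.8  148.6]
orange [212.  213.1] A 31.5 world [520.5 145.2] board [-59.7 146.8]
orange [216.5 169.3] A 32.0 world [641.2 135.6] board [ 61.4 148.2]
orange [220.  153.9] A 31.0 world [684.3 126.8] board [105.1 143.4]
blue [283.1 197.3] A 186.0 world [563.5 -47.1] board [  0.7 -40.8]
scene board rect mm ((571.2060546875, -3.57354736328125), (269.2784729003906, 363.01251220703125), 84.8847427368164)
yaw -5.115257263183589
orange [258.4 249.3] A 32.0 world [710.5 151.8] board [124.9 167.2]
orange [271.9 243.5] A 31.5 world [667.2 160.1] board [ 81.  171.6]
orange [305.4 225.1] A 29.0 world [546.4 170.1] board [-40.2 170.7]
orange [320.1 217.8] A 25.0 world [492.8 177. ] board [-94.2 172.8]
blue [257.3 181.9] A 115.5 world [568.  -40.2] board [  0.1 -36.8]
```

View pics/top_16.png

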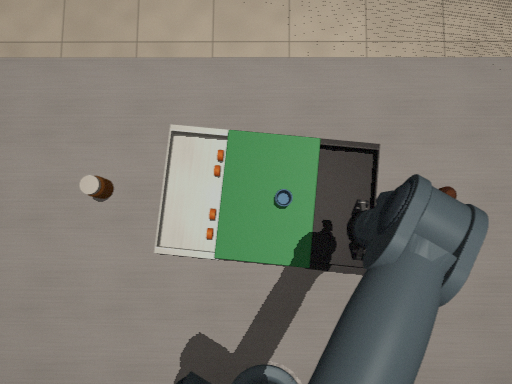

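View pics/scene_16.png

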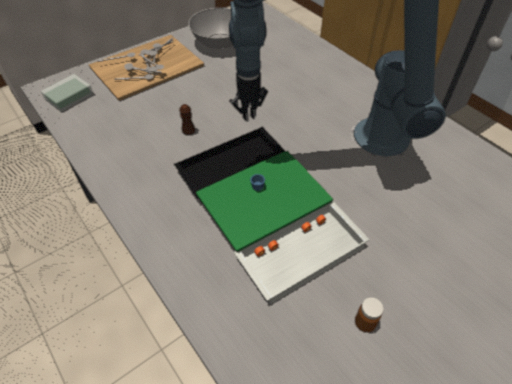

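All four slices show in the pan (top view columns 209-220), the black tray is empty, and the cup, jar and mill have not moved. The slices look narrow from above, so I'll check that they rest inside the pan and not on its rim.

```bash
python3 - <<'E'
import cv2,numpy as np
from plant import arm
p=cv2.imread('pics/top_16.png')[140:250,150:240];a=cv2.resize(p,None,fx=5,fy=5,interpolation=0)
cv2.imwrite('pics/zoom16.png',a)
C=np.array([.567,-.006]);t=np.radians(-5.2);ex=np.array([np.cos(t),np.sin(t)]);ey=np.array([-ex[1],ex[0]])
for n in('top','scene'):
    q=np.load(n+'_16.npz');d=q['d'];c=arm.get_calibration(n);f=192/np.tan(np.radians(c['vertical_fov']/2))
    h=cv2.cvtColor(q['p'],cv2.COLOR_RGB2HSV);o=cv2.inRange(h,(3,130,100),(20,255,255))
    k,l,s,_=cv2.connectedComponentsWithStats(o)
    for i in range(1,k):
        if s[i,4]<20: continue
        v,u=np.where((l==i)&(d>0));z=d[v,u];P=np.stack([(u-c['cx'])/f*z,(v-c['cy'])/f*z,z],-1);W=(P-c['t'])@np.array(c['R'])
        r=W[:,:2]-C;B=np.c_[r@ex,r@ey,W[:,2]]*1e3
        print(n,s[i],'min',np.percentile(B,3,0).round(0),'max',np.percentile(B,97,0).round(0))
E
```

```text
top [218 150   6  11  53] min [ 97. 141.  23.] max [124. 155.  39.]
top [214 165   6  11  59] min [ 52. 145.  23.] max [ 80. 160.  38.]
top [210 209   6  11  55] min [-73. 144.  26.] max [-47. 158.  36.]
top [207 228   6  11  60] min [-129.  145.   24.] max [-101.  160.   36.]
scene [316 215   9   9  52] min [-127.  133.    5.] max [-100.  167.   40.]
scene [302 222   9   9  55] min [-71. 131.   5.] max [-44. 164.  39.]
scene [268 240  10  10  58] min [ 54. 132.   5.] max [ 82. 165.  39.]
scene [254 246  10  10  64] min [102. 128.   6.] max [127. 161.  38.]
```

View pics/zoom16.png

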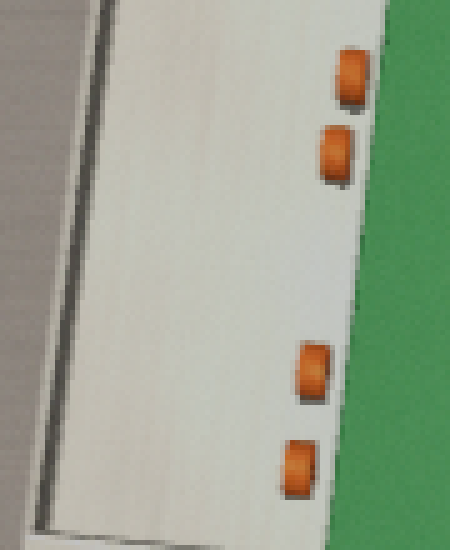

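The slices are standing on edge on the pan floor, at z of about 4-38 mm, well inside the pan. The cup is unchanged to within 1 mm. The arm is high and clear, so I'll hand in.

```bash
python3 -c "
from plant import arm;print(arm.finish_job())
s=arm.state();print(s['time_s'],s['contact_force'])"
```

```text
the job is handed in; nothing more can be done
None
the job is handed in; nothing more can be done
```

All four carrot slices are in the silvery pan. I slid them there one at a time with the fingertips about 5 mm above the board, never gripping or lifting any, and handed the job in at about 15.6 s.

- **Slices:** the top and scene cameras, with depth, both show all four inside the pan. They landed standing on edge on the pan floor (about 4 to 39 mm high), at board x of about -115, -60, 66 and 112 mm and y of about 130 to 165 mm. They could still roll along the pan, but not out of it.
- **Cup, jar and mill:** the cup moved less than 1 mm (board position about 0, -40 mm, as at the start). The jar and pepper mill look unmoved in the pictures, though I did not measure them. The arm partly hid the mill in the top view, so I judged it from the scene view.
- **Black tray:** it looks empty in the scene view and is partly hidden by the arm in the top view.
- **Forces:** the wrist readings I saw stayed below 4 N. The arm ended raised and clear of everything.
- **Disagreements:** the top and scene cameras disagreed by 2 to 8 mm on the starting positions. I settled each slice's position with the wrist camera before pushing it.

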